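Draw the jar caddy out from under the packing shelf and hold it up level

ROBOT

A 6-joint arm with a two-finger parallel gripper is mounted at the origin on the work surface. World frame = base frame: x ahead of the robot, y to its left, z up, the work surface at z = 0. Lengths are in mm, angles in rad, forces in N, time in s.
With the tool pointing down it reaches from about 375 to 750 mm from the base axis. Payload 9 kg.
Tool frame: the origin (TCP) lies midway between the tips of the shut fingers; the grasp point (between the pads) lies 19 mm behind it; y points along the fingers, x is the direction in which the jaws open and shut, and the axes are right-handed (so a half turn about y gives the same grasp; the last joint's range is limited). The gripper opens to 85 mm and grips with 20 to 120 N. Pads are 22 mm wide; open, the fingers measure 114 mm over their backs; the gripper's body (76 mm by 85 mm) begins 54 mm behind the grasp point. The pads swing forward as they close: fully open they stand 13 mm farther back than shut.
Start: joints at [1.04, 0.104, 0.097, 1.564, 0, 1.353], TCP at [184.641, 570.919, 198.831] pointing down, gripper open.
Joint ranges: [-2.99, 2.99], [-0.84, 1.86], [-1.1, 1.16], [-1.84, 2.11], [-1.51, 1.56], [-3.14, 3.14]. Speed limits (rad/s): [2.22, 2.22, 2.57, 3.14, 3.14, 3.14].

INTERFACE

Orientations are given as a 3x3 rotation matrix whose columns are the frame's x, y, z axes.
In Python, from cell import manip, vision, workorder gives the robot as it stands.
- The arm moves only by the tool step_arm, never from a script. Its argument "plan" is a list of rows, each a list of 2 entries, a list of its own where there are three numbers: the shift along the tool's x, y, z in m, then the turn about the tool's y in rad. A call has 1 to 10 rows; each row is the pose to reach, as a shift and turn from the pose commanded when the call began, along the tool's axes at that moment; what a row does not reach only later rows make up. A row lasts 1/8 s, in which the tool goes at most 62.5 mm and 10.7 degrees, less where a joint would pass 70% of its speed; a pose out of reach is approached as far as the arm can. A call with a gripper value outside its range is refused whole. "claw" is the gripper command: -1 is shut, 1 is fully open, values between are in proportion, set as the call begins (left out, the last holds). The fingers move at their own pace and stop on an object; "squeeze" is the grip in N (left out, the last holds). Time passes only in rows, so rows that repeat a pose let the fingers close. It gives the time, the measured TCP pose, the force and the opening at its end, in the units of the state.
- manip.sense(): the state, without advancing time (a new reading comes with each control period).
- vision.read_camera(name): name is "scene" or "top" or "wrist"; returns a dict with "image" (384x512x3 uint8, blue, green, red), "z_map" (384x512 float32, mm along the optical axis (not along the pixel's ray), 0 where there is no reading), "mtx" (3x3 intrinsics, pixels), "camera_from_world" (4x4, takes a point from world to camera coordinates). Camera axes: x right, y up, looking along -z (the intrinsics and any distortion apply to the point x, -y, -z); pixel columns grow to the right and rows downward; lengths in mm; the calibration is good to about 2 mm. The wrist camera is an equidistant fisheye: a pixel r from the principal point sees the ray r / f radians off the axis. A picture is of the moment at which its call begins.
- workorder.close_job(): hands the job in, once; it reports no verdict.
Trained networks look in a picture, given as the dict that the camera call returned (one of the last four; its "shot" number tells which), for a name from the list of things; names that differ only in an ending like _2 or _b are one class to them, and where a whole thing is asked for, a point or a joint stands for the part that bears it (a point fixed in the world has none). Each returns a list of dicts, best first, with "confidence" (0 to 1); they miss things now and then, are a little off and sometimes report something else, mostly with a low value. They report only what shows in the picture. A call takes as long as a camera call.
- vision.look_for(picture, name): "at" ([x, y, z] in mm, in world coordinates, good to about 4 mm: the middle of the surface that is visible of it).
- vision.silhouettes(picture, name): "pixels" (384x512 bool, what is visible of it).
- vision.mark_of(picture, name): "at" ([x, y, z] in mm, in world coordinates, good to about 4 mm: a listed point, or the origin of a listed thing).
The state is a dict: "time": time; "joint_pos": joint angles; "dq": joint speeds; "effort": joint torques, N m; "tcp_pos": TCP position; "tcp_rot": TCP orientation; "contact_force": force on the tool from outside, world axes, zero at the start; "wrist_torque": the same for the moment, N m; "gripper_width": finger opening in mm.
Only numpy, scipy, OpenCV 4.12 (cv2) and the standard library are available. Lean on these libraries where they do the work, as an engineer would, in place of code of your own. Each camera call takes 0.05 s, during which the arm holds its last target. There are 200 camera calls.

TASK

Slide the grey jar caddy out along the bench from under the packing shelf, keeping it standing on the bench until all of it is clear of the shelf, and not bumping the shelf or shifting the cans and the carton beside it. Then lift it by its handle about 10 cm off the bench, in front of the shelf, so that a colleague can slide a shallow cardboard tray in underneath, with the jar and shakers still standing in their compartments. The job finishes while you are holding it there, level and still: do not put it down or let go.

Things in the scene. Friction and masses are not known exactly. Their poses are not given: they have to be found in the camera images.
- rack: fixed pine bench-top shelf, slatted deck 470 wide x 210 deep, underside 190 mm above the bench, top 208; low stock to 245 mm on its rear half. Origin: on the bench below the middle of the deck's front edge; x points level in under the deck, away from the robot, y left along the edge, z up. 36 mm posts at y = +-212 mm; otherwise open below, front and back
- caddy: grey plastic jar caddy, 280 g, 238 long (x, pointing in under the shelf) x 88 wide; walls 50 high, floor 4 thick; three 74 x 80 mm compartments in a row at x = -78, 0, 78 mm. Origin: centre of the underside, z up; empty, it balances there. Slides easily. At first its near 105-135 mm sticks out; all of it is clear of the deck when its origin is over 120 mm in front of the deck's edge (rack x < -0.12)
- caddy_handle (a point): middle of the caddy's level bar handle, 155 mm above its underside; axes as the caddy's. The bar runs along the caddy's x between two end posts, 20 mm wide (y) and 20 tall, edges rounded, free for 111 mm either side of this point; at least 45 mm of free air between the bar and the contents below
- jar_mid (a point): glass jar of honey with a metal lid, diameter 62, 92 tall, about 330 g (15 percent more or less): much the heaviest thing in the caddy, standing loose in one of the three compartments. Point: its centre, half-way up; z is its axis
- shaker1_mid (a point): white plastic herb shaker with a black cap, diameter 46, 95 tall, 60 g, standing loose in another compartment. Point: its centre, half-way up; z is its axis
- shaker2_mid (a point): second herb shaker, the same, in the remaining compartment. Point: its centre, half-way up; z is its axis
- can1_mid (a point): food can, diameter 74, 110 tall, 440 g, standing at the front edge of the deck to the left of the caddy, 20 mm or more from it. Leave alone. Point: its centre
- can2_mid (a point): food can, the same, standing at the front edge of the deck to the right of the caddy. Leave alone. Point: its centre
- carton_mid (a point): blue food carton, 40 x 90 x 150 tall, 260 g, standing on the bench in front of the shelf's left end. Leave alone. Point: its centre

How it is judged (in metres and radians):
On the way:
1. the whole caddy is clear in front of the shelf, still standing on the bench (x of caddy in the frame of rack below -0.12 m and height (world z) of caddy below 0.01 m and angle between caddy's own z axis and vertical below 0.08 rad), for 0.2 s.
At the end, for the whole second after the job is handed in: Caddy gripped in front of the shelf, underside 60-160 mm above the bench, within 0.09 rad of level, under 20 mm/s and 0.1 rad/s, touching neither bench nor shelf; jar and shakers in it, within 0.2 rad of upright; cans and carton within 20 mm of their starts (height (world z) of caddy between 0.06 and 0.16 m and angle between caddy's own z axis and vertical below 0.09 rad and x of caddy in the frame of rack below -0.11 m and linear speed of caddy below 0.02 m/s and angular speed of caddy below 0.1 rad/s and contact force between caddy and the fingers above 2 N and contact force between caddy and table below 0.2 N and contact force between caddy and rack below 0.2 N and x of jar_mid in the frame of caddy between -0.117 and 0.117 m and y of jar_mid in the frame of caddy between -0.044 and 0.044 m and z of jar_mid in the frame of caddy between 0.04 and 0.07 m and angle between each of jar_mid, shaker1_mid, shaker2_mid's own z axis and vertical below 0.2 rad and x of shaker1_mid in the frame of caddy between -0.117 and 0.117 m and y of shaker1_mid in the frame of caddy between -0.044 and 0.044 m and z of shaker1_mid in the frame of caddy between 0.04 and 0.07 m and x of shaker2_mid in the frame of caddy between -0.117 and 0.117 m and y of shaker2_mid in the frame of caddy between -0.044 and 0.044 m and z of shaker2_mid in the frame of caddy between 0.04 and 0.07 m and distance of each of can1_mid, can2_mid, carton_mid from where it was at the start of the episode below 0.02 m); the arm keeps its last pose, push and grip.
It fails at once if the caddy is raised off the bench (more than 20 mm) while some of it is still under the shelf (height (world z) of caddy above 0.02 m and x of caddy in the frame of rack above -0.11 m).
It fails at once if the caddy is tipped by more than 0.35 rad (angle between caddy's own z axis and vertical above 0.35 rad).
It fails at once if the jar or a shaker has tipped over (0.7 rad) (angle between any of jar_mid, shaker1_mid, shaker2_mid's own z axis and vertical above 0.7 rad).
It fails at once if the shelf is bumped (more than 8 N) by the arm, the fingers or the caddy (contact force between rack and the arm above 8 N or contact force between rack and the fingers above 8 N or contact force between rack and caddy above 8 N).
It fails at once if a can or the carton is shifted by more than 20 mm (distance of any of can1_mid, can2_mid, carton_mid from where it was at the start of the episode above 0.02 m).
It also fails if it takes over 45 s, if anything falls off the work surface, if the arm or the gripper's body presses on something with over 40 N, if the wrist force passes 120 N, or if a joint passes its speed limit or range.

## Working session

There is one attempt and no reset: what is moved stays moved. The work goes in short steps, Python scripts to look and compute and a tool call to move; the robot and the scene stay as the last step left them, time stands still between calls to the robot, and variables do not carry over. Pictures are saved under pics/ and viewed, about 8 in all and at most 12, crops included, and the job is handed in when it is done.

Besides the shell and the picture viewer there is one more tool, called after "Call:" as name(argument=value, ...), one argument or row to a line, values as JSON. step_arm: Moves the arm, as the interface text tells. Its arguments: {"type":"object","properties":{"plan":{"type":"array"},"claw":{"type":"number"},"squeeze":{"type":"number"}},"required":["plan"]}

```bash
mkdir -p pics; cat > h.py <<'E'
import numpy as np, cv2
from cell import manip, vision, workorder
np.set_printoptions(precision=3, suppress=True)
E
python3 - <<'E'
from h import *
s=manip.sense(); print(s['time'],s['tcp_pos'],s['contact_force']); print(np.array(s['tcp_rot'])); print(s['gripper_width'])
ims=[]
for c in ['scene','top']:
    p=vision.read_camera(c); ims.append(p['image'])
    for n in ['rack','caddy','caddy_handle','jar_mid','shaker1_mid','shaker2_mid','can1_mid','can2_mid','carton_mid']:
        print(c,n,[(np.round(d['at']),round(d['confidence'],2)) for d in vision.mark_of(p,n)][:3])
cv2.imwrite('pics/a.png',ims[0]); cv2.imwrite('pics/b.png',ims[1])
E
```

```text
0.0 [184.429 570.558 198.027] [ 0.481 -0.14  -0.179]
[[ 0.308 -0.001 -0.951]
 [ 0.951 -0.001  0.308]
 [-0.001 -1.     0.   ]]
85.29675646243247
scene rack []
scene caddy [(array([688.,   9.,   4.]), 0.58)]
scene caddy_handle [(array([686.,  14., 157.]), 0.87)]
scene jar_mid [(array([687.,  13.,  48.]), 0.92)]
scene shaker1_mid [(array([770., -10.,  56.]), 0.66), (array([686.,  12.,  51.]), 0.28)]
scene shaker2_mid [(array([612.,  36.,  56.]), 0.66)]
scene can1_mid [(array([712., 140.,  57.]), 0.56)]
scene can2_mid []
scene carton_mid [(array([637., 252.,  75.]), 0.93)]
top rack [(array([640., 247.,  76.]), 0.22)]
top caddy [(array([689.,  16.,  -2.]), 0.74)]
top caddy_handle [(array([691.,  14., 156.]), 0.64)]
top jar_mid [(array([684.,  13.,  51.]), 0.6)]
top shaker1_mid []
top shaker2_mid [(array([615.,  32.,  52.]), 0.45)]
top can1_mid [(array([717., 140.,  56.]), 0.94), (array([642., 246.,  78.]), 0.3)]
top can2_mid [(array([ 660., -118.,   56.]), 0.61)]
top carton_mid [(array([640., 248.,  75.]), 0.72)]
```

View pics/a.png

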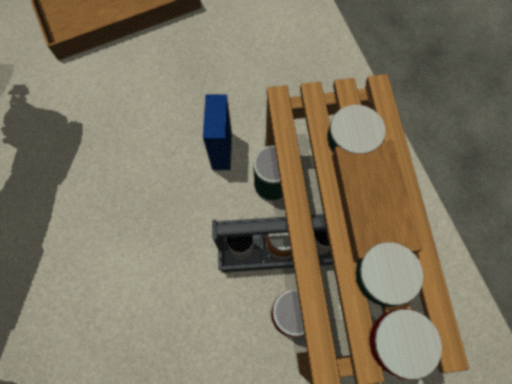

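View pics/b.png

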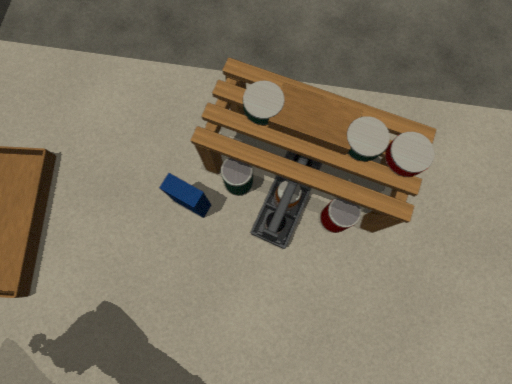

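The pictures show the caddy under the front slat: scene (270,240), top (285,205). The jar is in the middle compartment, the cans stand either side (top (237,175) and (340,213)), and the carton is at top (187,195). Next I'll fit the bar and the deck edge from depth.

```bash
cat >> h.py <<'E'
def cloud(p):
    K=np.array(p['mtx']);T=np.array(p['camera_from_world']);d=p['z_map']
    v,u=np.nonzero(d>0);z=d[v,u]
    c=np.stack([(u-K[0,2])/K[0,0]*z,-(v-K[1,2])/K[1,1]*z,-z],1)
    return (c-T[:3,3])@T[:3,:3]
def bar(P,near,lo=157,hi=170,r=140):
    """middle, yaw, extent of the bar's top points"""
    Q=P[(P[:,2]>lo)&(P[:,2]<hi)&(np.hypot(*(P[:,:2]-near).T)<r)]
    vx,vy,x0,y0=cv2.fitLine(Q[:,:2].astype(np.float32),cv2.DIST_HUBER,0,.01,.01).ravel()
    if vx<0: vx,vy=-vx,-vy
    t=(Q[:,:2]-[x0,y0])@[vx,vy]; a,b=np.percentile(t,[1,99])
    return len(Q),np.array([x0,y0]),np.arctan2(vy,vx),np.array([x0+a*vx,y0+a*vy]),np.array([x0+b*vx,y0+b*vy]),np.median(Q[:,2])
E
python3 - <<'E'
from h import *
for c in ['scene','top']:
    p=vision.read_camera(c); P=cloud(p)
    print(c,bar(P,[650,25],r=90))
    D=P[(P[:,2]>202)&(P[:,2]<214)&(P[:,0]>500)&(abs(P[:,1])<350)]
    r=cv2.minAreaRect(D[:,:2].astype(np.float32)); print(len(D),np.array(cv2.boxPoints(r)), np.median(D[:,2]))
    # front edge: for bins in y, min x
    ys=np.arange(-180,230,15); e=[(y,np.percentile(D[abs(D[:,1]-y)<7][:,0],3)) for y in ys if (abs(D[:,1]-y)<7).sum()>5]
    e=np.array(e); k=cv2.fitLine(e.astype(np.float32),cv2.DIST_HUBER,0,.01,.01).ravel(); print('edge',k, np.arctan(k[1]/k[0]), 'x at y=14', k[3]+(14-k[2])*k[1]/k[0])
E
```

```text
scene (1058, array([637.092,  25.65 ], dtype=float32), np.float32(-0.2728486), array([575.093,  42.999]), array([734.034,  -1.477]), np.float64(165.93666594546113))
20382 [[ 635.603 -221.089]
 [ 841.139 -266.063]
 [ 941.823  194.072]
 [ 736.287  239.046]] 209.47781069120003
edge [  0.977   0.215  21.    690.871] 0.21653113 x at y=14 689.3315
top (582, array([632.954,  28.876], dtype=float32), np.float32(-0.27497742), array([575.084,  45.202]), array([693.986,  11.657]), np.float64(164.90862125414117))
10484 [[ 635.334 -220.969]
 [ 843.085 -266.348]
 [ 943.511  193.413]
 [ 735.761  238.793]] 208.48381958612916
edge [  0.977   0.215  19.5   690.02 ] 0.21716364 x at y=14 688.80646
```

Call:
step_arm(
  plan=[
    [[-0.01, 0, -0.015], 0],
    [[-0.035, 0, -0.05], -0.01],
    [[-0.065, 0, -0.098], -0.02],
    [[-0.098, 0, -0.147], -0.03],
    [[-0.131, 0, -0.196], -0.04],
    [[-0.164, 0, -0.245], -0.04],
    [[-0.197, 0, -0.295], -0.04],
    [[-0.23, 0, -0.345], -0.04],
    [[-0.258, 0, -0.387], -0.04],
    [[-0.28, 0, -0.42], -0.04],
  ],
  claw=1,
)

```text
time: 2.35
tcp_pos: [499.0, 172.4, 198.8]
tcp_rot: [[0.271, 0.0, -0.963], [0.963, -0.0, 0.271], [-0.0, -1.0, -0.0]]
contact_force: [0.6, -0.4, -0.2]
gripper_width: 85.3
```

```bash
cat >> h.py <<'E'
def rel(x,y,z,yaw):
    """tool-axis shift and turn to bring the TCP to x,y,z, tool x at caddy's y for bar yaw"""
    s=manip.sense();R=np.array(s['tcp_rot'])
    d=np.array([x,y,z])-s['tcp_pos']; a=np.arctan2(R[1,0],R[0,0])
    print('t',s['time'],'tcp',np.array(s['tcp_pos']),'F',np.array(s['contact_force']),'w',s['gripper_width'])
    print('shift',R.T@d,'turn',-((np.pi/2+yaw)-a))
E
python3 -c "
from h import *
rel(610,34,136,-.274)"
```

```text
t 2.35 tcp [499.011 172.441 198.838] F [ 0.587 -0.384 -0.21 ] w 85.33334179223658
shift [-103.157   62.902 -144.343] turn -0.0005816887835170537
```

Call:
step_arm(
  plan=[
    [[-0.012, 0, -0.017], 0],
    [[-0.036, 0, -0.051], 0],
    [[-0.062, 0, -0.087], 0],
    [[-0.085, 0, -0.12], 0],
    [[-0.098, 0, -0.138], 0],
    [[-0.103, 0.005, -0.1445], 0],
    [[-0.103, 0.02, -0.1445], 0],
    [[-0.103, 0.04, -0.1445], 0],
    [[-0.103, 0.055, -0.1445], 0],
    [[-0.103, 0.063, -0.1445], 0],
  ],
)

```text
time: 3.6
tcp_pos: [608.6, 37.9, 134.4]
tcp_rot: [[0.269, -0.001, -0.963], [0.963, 0.0, 0.269], [-0.0, -1.0, 0.001]]
contact_force: [-0.1, -0.0, 0.3]
gripper_width: 85.3
```

```bash
python3 - <<'E'
from h import *
rel(610,34,136,-.274)
a=vision.read_camera('scene'); b=vision.read_camera('wrist')
cv2.imwrite('pics/c.png',np.hstack([a['image'][60:360,130:480],b['image'][40:340]])[:, :800])
E
```

```text
t 3.6 tcp [608.579  37.913 134.43 ] F [-0.064 -0.017  0.311] w 85.28041643983072
shift [-3.388 -1.574 -2.418] turn 0.0020379966105370517
```

View pics/c.png

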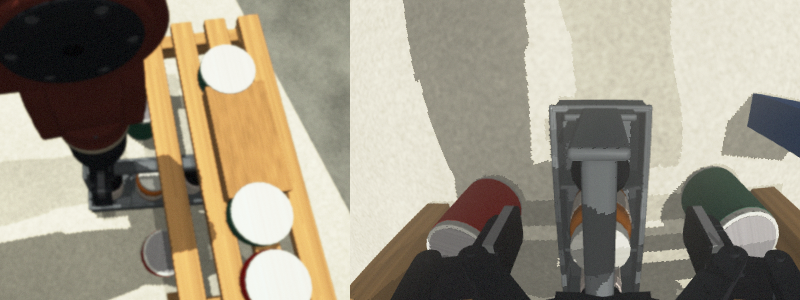

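The bar (crop x≈600) lies midway between the fingers (505 and 700), and the gripper is clear of the front slat. I'm closing now.

Call:
step_arm(
  plan=[
    [[0, 0, 0], 0],
    [[0, 0, 0], 0],
    [[0, 0, 0], 0],
    [[0, 0, 0], 0],
    [[0, 0, 0], 0],
    [[0, 0, 0], 0],
  ],
  claw=-1,
  squeeze=40,
)

```text
time: 4.45
tcp_pos: [609.5, 37.1, 135.8]
tcp_rot: [[0.269, -0.0, -0.963], [0.963, 0.0, 0.269], [0.0, -1.0, 0.0]]
contact_force: [0.6, 0.2, -0.1]
gripper_width: -0.2
```

```bash
python3 - <<'E'
from h import *
rel(610,34,136,-.274)
E
```

```text
t 4.45 tcp [609.489  37.141 135.784] F [ 0.554  0.226 -0.11 ] w -0.18814479939941137
shift [-2.887 -0.217 -1.338] turn 0.0011630069434704904
```

The fingers shut fully with nothing between them, so I need to see why.

```bash
python3 - <<'E'
from h import *
a=vision.read_camera('scene'); b=vision.read_camera('wrist')
cv2.imwrite('pics/d.png',np.hstack([cv2.resize(a['image'][190:300,190:340],(400,293)),b['image'][60:353,60:460]]))
for n in ['caddy_handle','caddy']: 
  for p in (a,b): print(n,[(d['at'],d['confidence']) for d in vision.mark_of(p,n)])
P=cloud(a); print(bar(P,[650,25],r=90)); print(bar(P,[660,25],r=60))
E
```

```text
caddy_handle [([688.3, 12.4, 157.3], 0.68)]
caddy_handle [([687.4, 14.5, 151.9], 0.98)]
caddy [([682.9, 10.9, 3.1], 0.79)]
caddy []
(748, array([647.808,  21.888], dtype=float32), np.float32(-0.24401951), array([574.188,  40.218]), array([734.662,   0.263]), np.float64(165.9409245697719))
(565, array([654.501,  20.447], dtype=float32), np.float32(-0.2579431), array([620.413,  29.44 ]), array([689.207,  11.29 ]), np.float64(165.94029320283218))
```

View pics/d.png

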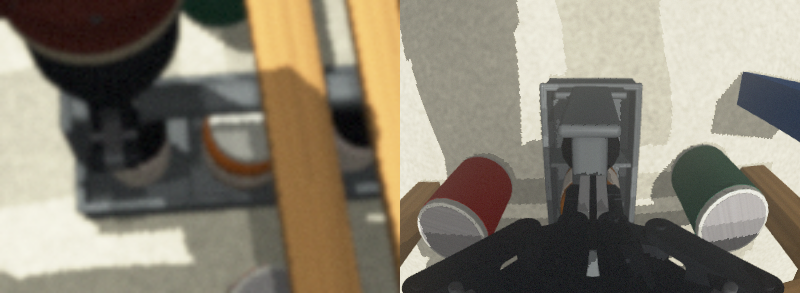

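```bash
python3 - <<'E'
from h import *
s=manip.sense(); print(s['gripper_width'],np.array(s['effort']),np.array(s['wrist_torque']))
b=vision.read_camera('wrist'); 
cv2.imwrite('pics/e.png',cv2.resize(b['image'][130:350,180:350],(0,0),fx=2.7,fy=2.7,interpolation=cv2.INTER_CUBIC))
z=b['z_map']; print(np.round(z[200:320:12,225:285:4]).astype(int)); print(b['mtx'])
E
```

```text
0.2563582016402439 [ -0.003 -57.242  50.485   0.001  -0.     -0.   ] [0.054 0.053 0.002]
[[226 227 158 155 157 156   0 156 156 157 158 226 226 227 327]
 [230 228 160 158 158 158 158 158 159 159 160 230 230 229 320]
 [293 233 162 162   0   0 160 161 159 160 162 233 233 292 293]
 [325 308 165 162 154 153 153 152 153 154 153 301 310 342 341]
 [290 148 149 149 140 141 141 141 141 141 141 148 148 149 348]
 [138 138 138 138 130 130 131 131 132 131 131 139 138 139 352]
 [129 120 120 121 123 123 123 121 122 122 121 118 120 121 129]
 [113 112 112 111 113 112 124 123 120 112 112 113 113 112 112]
 [105 105 104 104 104 107 128 128 116 104 105 104 105 105 104]
 [ 90  91  92  91  93 116 129 129 119 117  90  91  90  91  91]]
[[297.319   0.    252.565]
 [  0.    297.319 190.511]
 [  0.      0.      1.   ]]
```

View pics/e.png

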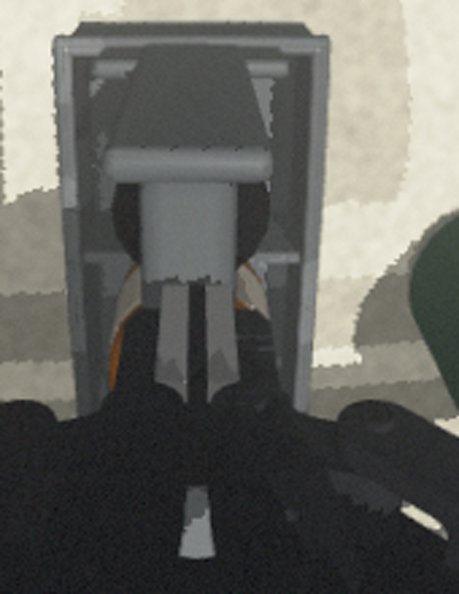

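The tips (crop (160–240, 285–390)) seem to sit within the bar's width. I'll convert the fisheye depth to world coordinates to find where the tips and the bar really are.

```bash
cat >> h.py <<'E'
def fcloud(p):
    """fisheye cloud, 384x512x3 world points"""
    K=np.array(p['mtx']);T=np.array(p['camera_from_world']);d=p['z_map'].astype(float)
    v,u=np.mgrid[:384,:512];x=(u-K[0,2])/K[0,0];y=(v-K[1,2])/K[1,1];r=np.hypot(x,y)+1e-9
    t=np.tan(np.minimum(r,1.5))/r
    c=np.stack([x*t*d,-y*t*d,-d],2); c[d==0]=np.nan
    return (c-T[:3,3])@T[:3,:3]
E
python3 - <<'E'
from h import *
b=vision.read_camera('wrist'); W=fcloud(b)
s=manip.sense();R=np.array(s['tcp_rot'])
L=(W-s['tcp_pos'])@R
print('tool-frame x,y,z; y=depth along fingers')
for r in (190,205,220,230,236,242,250,260,270,280,300):
    print(r,[tuple(np.round(L[r,c]).astype(int)) if np.isfinite(L[r,c,0]) else None for c in (228,234,240,245,249,253,257,262,268,274)])
P=cloud(vision.read_camera('scene')); L2=(P-s['tcp_pos'])@R
m=(abs(L2[:,0])<60)&(abs(L2[:,2])<15)&(P[:,2]<190)
Q=L2[m&(P[:,2]>110)]; print(len(Q)); print(np.round(Q[np.argsort(Q[:,1])][::max(1,len(Q)//30)]))
E
```

```text
tool-frame x,y,z; y=depth along fingers
190 [(np.int64(-13), np.int64(-30), np.int64(34)), (np.int64(-10), np.int64(-29), np.int64(34)), (np.int64(-7), np.int64(-30), np.int64(34)), (np.int64(-4), np.int64(-29), np.int64(34)), (np.int64(-2), np.int64(-29), np.int64(34)), (np.int64(0), np.int64(-30), np.int64(34)), (np.int64(2), np.int64(-30), np.int64(34)), (np.int64(5), np.int64(-30), np.int64(34)), (np.int64(8), np.int64(-30), np.int64(34)), (np.int64(11), np.int64(-29), np.int64(34))]
205 [(np.int64(-19), np.int64(37), np.int64(-1)), (np.int64(-10), np.int64(-27), np.int64(25)), (np.int64(-7), np.int64(-29), np.int64(25)), (np.int64(-4), np.int64(-29), np.int64(25)), (np.int64(-2), np.int64(-29), np.int64(25)), (np.int64(0), np.int64(-29), np.int64(25)), (np.int64(2), np.int64(-29), np.int64(25)), (np.int64(5), np.int64(-29), np.int64(25)), (np.int64(12), np.int64(39), np.int64(-1)), (np.int64(16), np.int64(37), np.int64(-1))]
220 [(np.int64(-20), np.int64(37), np.int64(-13)), (np.int64(-11), np.int64(-27), np.int64(15)), (np.int64(-7), np.int64(-29), np.int64(16)), (np.int64(-4),
[... 3693 characters left out ...]
4(0), np.int64(-70), np.int64(-5)), (np.int64(1), np.int64(-79), np.int64(2)), (np.int64(3), np.int64(-91), np.int64(12)), (np.int64(5), np.int64(-91), np.int64(12)), (np.int64(7), np.int64(-91), np.int64(13))]
27
[[ -6. -49. -11.]
 [ -7. -45. -10.]
 [ -7. -44. -11.]
 [ -6. -37.  -9.]
 [ -6. -35. -11.]
 [  2. -31. -13.]
 [ -2. -31. -12.]
 [ -0. -31. -13.]
 [ -0. -31. -14.]
 [-10. -31. -14.]
 [ -5. -31. -14.]
 [  2. -31. -14.]
 [ -8. -30. -14.]
 [ -6. -30. -14.]
 [ -3. -30. -12.]
 [ -9. -30. -12.]
 [ -1. -29. -14.]
 [ -4. -29. -12.]
 [ -3. -29. -14.]
 [ -8. -29. -12.]
 [-11. -29. -15.]
 [ -6. -28. -12.]
 [-11. -27. -13.]
 [-12. -25. -13.]
 [-11. -23. -15.]
 [-12. -19. -15.]
 [-12. -18. -13.]]
```

The shut fingers are drawn inside the bar with zero force: no grip. I'll reopen, then close in stages and watch the opening.

Call:
step_arm(
  plan=[
    [[-0.001, 0, 0], 0],
    [[-0.002, 0, 0], 0],
    [[-0.003, 0, 0], 0],
    [[-0.003, 0, 0], 0],
    [[-0.003, 0, 0], 0],
    [[-0.003, 0, 0], 0],
  ],
  claw=0,
)

```text
time: 5.65
tcp_pos: [608.7, 34.3, 135.8]
tcp_rot: [[0.269, 0.0, -0.963], [0.963, 0.0, 0.269], [0.0, -1.0, -0.0]]
contact_force: [-0.2, -0.2, -0.0]
gripper_width: 42.4
```

Call:
step_arm(
  plan=[
    [[0, 0, 0], 0],
    [[0, 0, 0], 0],
    [[0, 0, 0], 0],
  ],
  claw=-0.4,
  squeeze=40,
)

```text
time: 6.02
tcp_pos: [608.7, 34.3, 135.8]
tcp_rot: [[0.269, 0.0, -0.963], [0.963, 0.0, 0.269], [0.0, -1.0, -0.0]]
contact_force: [-0.1, -0.0, 0.6]
gripper_width: 25.6
```

Call:
step_arm(
  plan=[
    [[0, 0, 0], 0],
    [[0, 0, 0], 0],
    [[0, 0, 0], 0],
  ],
  claw=-0.7,
)

```text
time: 6.4
tcp_pos: [608.7, 34.2, 135.8]
tcp_rot: [[0.269, 0.0, -0.963], [0.963, 0.0, 0.269], [0.0, -1.0, 0.0]]
contact_force: [-0.3, -0.1, -0.5]
gripper_width: 12.9
```

```bash
python3 - <<'E'
from h import *
rel(610,34,136,-.274)
a=vision.read_camera('scene'); b=vision.read_camera('wrist')
W=fcloud(b);s=manip.sense();R=np.array(s['tcp_rot']);L=(W-s['tcp_pos'])@R
for r in (215,236,242,250): print(r,[(c,)+tuple(int(q) for q in np.round(L[r,c])) for c in range(220,286,5) if np.isfinite(L[r,c,0])])
cv2.imwrite('pics/f.png',np.hstack([cv2.resize(a['image'][190:300,190:340],(400,293)),cv2.resize(b['image'][130:340,180:350],(237,293))]))
E
```

```text
t 6.4 tcp [608.685  34.219 135.786] F [-0.346 -0.105 -0.475] w 12.918291534139215
shift [ 0.144 -0.214 -1.325] turn 0.001133506458303124
215 [(220, -35, 113, -42), (225, -29, 113, -42), (230, -18, 38, -9), (235, -14, 36, -9), (240, -7, -27, 19), (245, -4, -29, 19), (250, -2, -28, 19), (255, 1, -28, 19), (260, 4, -29, 19), (265, 6, -30, 20), (270, 9, -27, 19), (275, 17, 37, -9), (280, 21, 36, -9), (285, 34, 112, -41)]
236 [(220, -38, 132, -77), (225, -32, 131, -76), (230, -12, -37, 11), (235, -10, -37, 11), (240, -7, -38, 11), (245, -5, -29, 7), (250, -2, -30, 7), (255, 1, -30, 7), (260, 4, -29, 7), (265, 6, -38, 11), (270, 9, -38, 11), (275, 11, -38, 11), (280, 32, 130, -76), (285, 38, 133, -77)]
242 [(220, -39, 133, -85), (225, -32, 132, -85), (230, -12, -45, 12), (235, -9, -45, 11), (240, -7, -39, 9), (245, -5, -29, 3), (250, -2, -30, 3), (255, 1, -29, 3), (260, 4, -29, 3), (265, 6, -40, 9), (270, 8, -44, 11), (275, 11, -44, 11), (280, 29, 101, -68), (285, 38, 132, -85)]
250 [(220, -17, -45, 7), (225, -14, -45, 7), (230, -11, -52, 11), (235, -9, -52, 11), (240, -7, -42, 6), (250, -2, -30, -2), (255, 1, -29, -2), (260, 4, -29, -2), (265, 6, -41, 5), (270, 8, -53, 12), (275, 10, -53, 12), (280, 13, -53, 12), (285, 16, -45, 7)]
```

The fingers pass through the bar at 12.9 mm with no resistance, though the bar is 20 mm wide. I'll try other heights, in case the pads' contact zone isn't where I assumed.

Call:
step_arm(
  plan=[
    [[0, 0, 0], 0],
    [[0, 0, 0], 0],
    [[0, -0.005, 0], 0],
    [[0, -0.01, 0], 0],
    [[0, -0.01, 0], 0],
  ],
  claw=0,
)

```text
time: 7.12
tcp_pos: [609.1, 34.2, 146.6]
tcp_rot: [[0.269, 0.001, -0.963], [0.963, -0.0, 0.269], [0.0, -1.0, -0.001]]
contact_force: [0.9, -0.5, 0.3]
gripper_width: 42.9
```

Call:
step_arm(
  plan=[
    [[0, 0, 0], 0],
    [[0, 0, 0], 0],
    [[0, 0, 0], 0],
    [[0, 0, 0], 0],
  ],
  claw=-0.7,
)

```text
time: 7.62
tcp_pos: [608.6, 34.3, 145.7]
tcp_rot: [[0.269, -0.0, -0.963], [0.963, 0.0, 0.269], [0.0, -1.0, 0.0]]
contact_force: [-0.1, 0.3, 0.0]
gripper_width: 12.7
```

```bash
python3 - <<'E'
from h import *
b=vision.read_camera('wrist');a=vision.read_camera('scene')
cv2.imwrite('pics/g.png',np.hstack([cv2.resize(a['image'][190:290,200:340],(490,350),interpolation=2),cv2.resize(b['image'][150:300,190:320],(303,350),interpolation=2)]))
W=fcloud(b);s=manip.sense();R=np.array(s['tcp_rot']);L=(W-s['tcp_pos'])@R
for r in (215,230,236,242,250): print(r,[(c,)+tuple(int(q) for q in np.round(L[r,c])) for c in range(220,286,5) if np.isfinite(L[r,c,0])])
E
```

```text
215 [(220, -34, 112, -41), (225, -29, 112, -41), (230, -19, 47, -13), (235, -14, 45, -12), (240, -8, -18, 15), (245, -5, -20, 16), (250, -2, -19, 15), (255, 1, -19, 15), (260, 4, -19, 15), (265, 7, -19, 15), (270, 10, -16, 14), (275, 18, 47, -13), (280, 29, 112, -41), (285, 34, 112, -41)]
230 [(220, -39, 141, -73), (225, -33, 142, -74), (230, -26, 126, -66), (235, -19, 110, -58), (240, -8, -18, 5), (245, -5, -20, 6), (250, -2, -20, 6), (255, 1, -19, 5), (260, 4, -19, 6), (265, 7, -19, 5), (270, 10, -16, 4), (275, 24, 118, -62), (280, 33, 143, -74), (285, 38, 142, -74)]
236 [(220, -39, 143, -82), (225, -33, 141, -81), (230, -12, -37, 11), (235, -10, -37, 11), (240, -7, -38, 11), (245, -5, -19, 1), (250, -2, -20, 2), (255, 1, -20, 2), (260, 4, -20, 2), (265, 6, -38, 11), (270, 9, -37, 11), (275, 11, -37, 11), (280, 33, 142, -82), (285, 39, 142, -82)]
242 [(220, -38, 133, -85), (225, -34, 143, -90), (230, -12, -45, 12), (235, -9, -44, 11), (240, -7, -40, 9), (245, -5, -20, -2), (250, -2, -19, -2), (255, 1, -18, -3), (260, 4, -20, -2), (265, 6, -39, 9), (270, 8, -45, 12), (275, 11, -44, 11), (280, 29, 100, -67), (285, 39, 141, -90)]
250 [(220, -17, -45, 7), (225, -14, -45, 7), (230, -11, -52, 11), (235, -9, -53, 12), (240, -7, -41, 5), (245, -5, -19, -8), (250, -2, -19, -8), (255, 1, -20, -7), (260, 4, -19, -8), (265, 6, -41, 5), (270, 8, -52, 11), (275, 10, -53, 11), (280, 13, -52, 11), (285, 16, -46, 7)]
```

View pics/g.png

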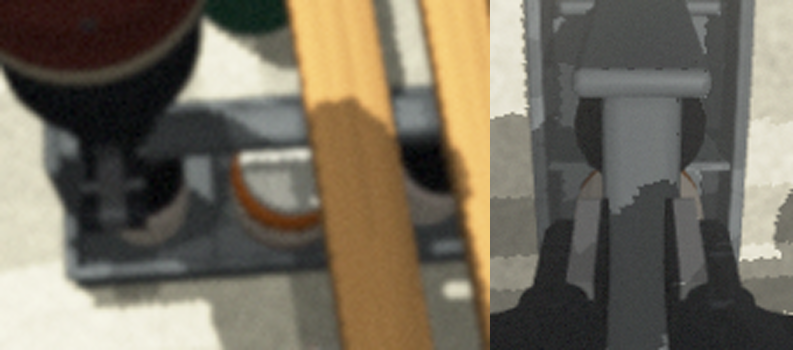

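This explains it. Seen from the wrist, the finger tips (g.png right, rows ≈200) end about 34 mm short of the reported TCP whatever the height, and bench shows past them. So the fingers closed *above* the bar, and the real tips are at tool y≈-34. I'll open and go 40 mm lower.

Call:
step_arm(
  plan=[
    [[0, 0, 0], 0],
    [[0, 0, 0], 0],
    [[0, 0, 0], 0],
    [[0, 0.008, 0], 0],
    [[0, 0.018, 0], 0],
    [[0, 0.028, 0], 0],
    [[0, 0.036, 0], 0],
    [[0, 0.04, 0], 0],
    [[0, 0.04, 0], 0],
  ],
  claw=0,
)

```text
time: 8.85
tcp_pos: [608.5, 34.3, 105.5]
tcp_rot: [[0.269, -0.0, -0.963], [0.963, 0.0, 0.269], [0.0, -1.0, 0.0]]
contact_force: [0.0, -0.4, 0.4]
gripper_width: 42.9
```

Call:
step_arm(
  plan=[
    [[0, 0, 0], 0],
    [[0, 0, 0], 0],
    [[0, 0, 0], 0],
    [[0, 0, 0], 0],
    [[0, 0, 0], 0],
  ],
  claw=-1,
  squeeze=40,
)

```text
time: 9.48
tcp_pos: [609.0, 34.4, 106.3]
tcp_rot: [[0.269, 0.001, -0.963], [0.963, 0.0, 0.269], [0.001, -1.0, -0.001]]
contact_force: [0.1, 3.2, 4.6]
gripper_width: 19.3
```

```bash
python3 - <<'E'
from h import *
b=vision.read_camera('wrist');W=fcloud(b);s=manip.sense();R=np.array(s['tcp_rot']);L=(W-s['tcp_pos'])@R
print(np.array(s['contact_force']),s['gripper_width'])
for r in (200,215,230,236,242,250): print(r,[(c,)+tuple(int(q) for q in np.round(L[r,c])) for c in range(220,286,5) if np.isfinite(L[r,c,0])])
E
```

```text
[0.041 3.112 5.659] 19.414203533336938
200 [(220, -15, -52, 36), (225, -13, -52, 37), (230, -10, -52, 37), (235, -8, -53, 37), (240, -6, -53, 37), (245, -4, -53, 37), (250, -2, -53, 37), (255, 1, -51, 36), (260, 3, -53, 37), (265, 5, -53, 37), (270, 7, -53, 37), (275, 9, -53, 37), (280, 12, -52, 37), (285, 14, -53, 37)]
215 [(220, -14, -58, 32), (225, -12, -58, 32), (230, -10, -58, 32), (235, -8, -59, 32), (240, -6, -59, 33), (250, -1, -59, 32), (255, 1, -58, 32), (260, 3, -59, 32), (265, 5, -60, 33), (270, 7, -59, 32), (275, 9, -59, 32), (280, 11, -60, 33), (285, 14, -59, 32)]
230 [(220, -31, 76, -41), (225, -19, 7, -7), (230, -16, 6, -7), (235, -8, -57, 24), (240, -6, -58, 25), (245, -4, -58, 25), (250, -2, -58, 25), (255, 1, -59, 25), (260, 3, -59, 25), (265, 5, -58, 25), (270, 7, -57, 24), (275, 15, 7, -7), (280, 19, 8, -8), (285, 22, 9, -8)]
236 [(220, -30, 63, -41), (225, -15, -38, 11), (230, -12, -38, 11), (235, -8, -58, 22), (240, -6, -59, 22), (245, -4, -60, 23), (250, -2, -59, 22), (255, 1, -60, 23), (260, 3, -59, 23), (265, 5, -59, 22), (270, 7, -58, 22), (275, 11, -36, 11), (280, 14, -39, 12), (285, 29, 62, -41)]
242 [(220, -35, 101, -68), (225, -14, -45, 12), (230, -12, -45, 12), (235, -8, -58, 19), (240, -6, -58, 19), (245, -4, -58, 19), (250, -2, -59, 19), (255, 1, -59, 19), (260, 3, -59, 20), (265, 5, -58, 19), (270, 7, -58, 19), (275, 11, -45, 12), (280, 13, -45, 12), (285, 16, -44, 11)]
250 [(220, -16, -53, 11), (225, -13, -53, 12), (230, -11, -53, 12), (235, -8, -57, 14), (240, -6, -58, 15), (245, -4, -59, 15), (250, -2, -59, 15), (255, 1, -59, 15), (260, 3, -60, 16), (265, 5, -57, 14), (270, 8, -57, 14), (275, 10, -53, 12), (280, 13, -52, 11), (285, 15, -53, 11)]
```

Gripped, with an opening of 19.4 mm. Sliding it out along the caddy's own axis (tool +z).

Call:
step_arm(
  plan=[
    [[0, 0, 0.002], 0],
    [[0, 0, 0.007], 0],
    [[0, 0, 0.015], 0],
    [[0, 0, 0.025], 0],
    [[0, 0, 0.036], 0],
    [[0, 0, 0.048], 0],
    [[0, 0, 0.06], 0],
    [[0, 0, 0.07], 0],
    [[0, 0, 0.077], 0],
    [[0, 0, 0.08], 0],
  ],
)

```text
time: 10.78
tcp_pos: [531.4, 55.8, 106.2]
tcp_rot: [[0.269, 0.001, -0.963], [0.963, -0.0, 0.269], [-0.0, -1.0, -0.001]]
contact_force: [3.2, -1.1, 3.0]
gripper_width: 19.3
```

```bash
python3 - <<'E'
from h import *
rel(610,34,106,-.274)
p=vision.read_camera('top')
for n in ['caddy','caddy_handle','jar_mid','shaker1_mid','shaker2_mid','can1_mid','can2_mid','carton_mid']:
        print(n,[(np.round(d['at']),round(d['confidence'],2)) for d in vision.mark_of(p,n)][:2])
E
```

```text
t 10.775 tcp [531.428  55.773 106.197] F [ 3.236 -1.145  3.047] w 19.264872150968397
shift [  0.202   0.28  -81.532] turn 0.0012032545457345556
caddy []
caddy_handle []
jar_mid []
shaker1_mid []
shaker2_mid []
can1_mid []
can2_mid []
carton_mid [(array([642., 247.,  75.]), 0.78)]
```

Call:
step_arm(
  plan=[
    [[0, 0, 0.003], 0],
    [[0, 0, 0.009], 0],
    [[0, 0, 0.018], 0],
    [[0, 0, 0.029], 0],
    [[0, 0, 0.041], 0],
    [[0, 0, 0.053], 0],
    [[0, 0, 0.063], 0],
    [[0, 0, 0.069], 0],
    [[0, 0, 0.072], 0],
    [[0, 0, 0.072], 0],
  ],
)

```text
time: 12.48
tcp_pos: [462.3, 75.2, 106.2]
tcp_rot: [[0.269, 0.001, -0.963], [0.963, -0.0, 0.269], [0.0, -1.0, -0.001]]
contact_force: [5.2, -0.6, 8.3]
gripper_width: 18.9
```

```bash
python3 - <<'E'
from h import *
rel(610,34,106,-.274)
ims=[]
for c in ['scene','wrist']:
    p=vision.read_camera(c); ims.append(p['image'])
    for n in ['caddy','caddy_handle','jar_mid','shaker1_mid','shaker2_mid','can1_mid','can2_mid','carton_mid']:
        print(c,n,[(np.round(d['at']),round(d['confidence'],2)) for d in vision.mark_of(p,n)][:2])
cv2.imwrite('pics/i.png',cv2.resize(np.hstack(ims),(800,300)))
E
```

```text
t 12.475 tcp [462.259  75.23  106.17 ] F [ 5.237 -0.63   8.279] w 18.881253424851874
shift [   0.105    0.324 -153.385] turn 0.0011697332594704513
scene caddy [(array([539.,  54.,   3.]), 0.74), (array([630.,  23.,  54.]), 0.53)]
scene caddy_handle [(array([543.,  52., 156.]), 0.69)]
scene jar_mid [(array([542.,  44.,  52.]), 0.95)]
scene shaker1_mid [(array([631.,  22.,  52.]), 0.87)]
scene shaker2_mid [(array([467.,  77.,  55.]), 0.94)]
scene can1_mid [(array([713., 140.,  58.]), 0.94), (array([540.,  50., 157.]), 0.51)]
scene can2_mid []
scene carton_mid [(array([641., 250.,  76.]), 0.55)]
wrist caddy []
wrist caddy_handle []
wrist jar_mid []
wrist shaker1_mid []
wrist shaker2_mid []
wrist can1_mid [(array([716., 144.,  55.]), 0.98)]
wrist can2_mid [(array([ 658., -119.,   55.]), 0.65)]
wrist carton_mid [(array([638., 249.,  76.]), 0.95)]
```

View pics/i.png

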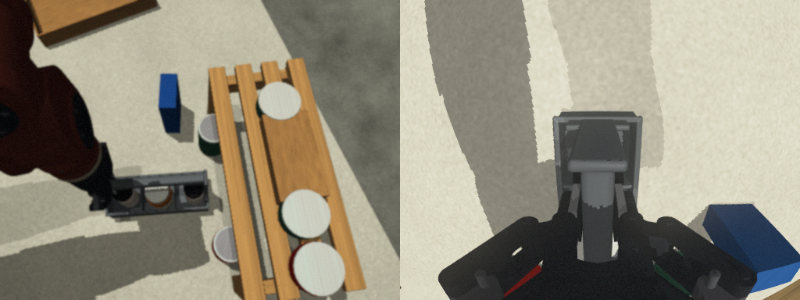

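The caddy stands fully clear of the shelf, at about rack x -0.15. The scene view shows the contents upright at (125–195,195) and the cans and carton unmoved. Now I'll regrasp over the middle so that it lifts level.

Call:
step_arm(
  plan=[
    [[0, 0, 0], 0],
    [[0, 0, 0], 0],
    [[0, 0, 0], 0],
    [[0, 0, 0], 0],
    [[0, 0, -0.008], 0],
    [[0, 0, -0.025], 0],
    [[0, 0, -0.045], 0],
    [[0, 0, -0.065], 0],
    [[0, 0, -0.078], 0],
    [[0, 0, -0.083], 0],
  ],
  claw=0,
)

```text
time: 14.62
tcp_pos: [542.7, 52.6, 105.6]
tcp_rot: [[0.27, -0.0, -0.963], [0.963, 0.0, 0.27], [0.0, -1.0, 0.0]]
contact_force: [-1.2, 0.6, -0.4]
gripper_width: 42.9
```

```bash
python3 - <<'E'
from h import *
rel(541,53,106,-.274)
p=vision.read_camera('scene')
for n in ['caddy','caddy_handle','jar_mid','shaker1_mid','shaker2_mid']:
        print(n,[(np.round(d['at']),round(d['confidence'],2)) for d in vision.mark_of(p,n)][:2])
p=vision.read_camera('top')
for n in ['caddy','caddy_handle','jar_mid','shaker1_mid','shaker2_mid']:
        print(n,[(np.round(d['at']),round(d['confidence'],2)) for d in vision.mark_of(p,n)][:2])
b=vision.read_camera('wrist');W=fcloud(b);s=manip.sense();R=np.array(s['tcp_rot']);L=(W-s['tcp_pos'])@R
for r in (200,215,236): print(r,[(c,)+tuple(int(q) for q in np.round(L[r,c])) for c in range(210,296,5) if np.isfinite(L[r,c,0])])
Q=L[(L[...,1]>-64)&(L[...,1]<-50)&(L[...,2]>40)&(abs(L[...,0])<14)]
print(len(Q),np.percentile(Q[:,2],[50,90,98,100]) if len(Q) else '')
E
```

```text
t 14.625 tcp [542.698  52.606 105.584] F [-1.224  0.609 -0.395] w 42.88163671780039
shift [-0.078 -0.415  1.742] turn 0.0009206494554334643
caddy [(array([537.,  50.,   3.]), 0.63)]
caddy_handle [(array([543.,  54., 158.]), 0.56)]
jar_mid [(array([543.,  45.,  52.]), 0.8)]
shaker1_mid [(array([628.,  22.,  51.]), 0.76), (array([471.,  72.,  54.]), 0.3)]
shaker2_mid [(array([469.,  78.,  57.]), 0.67), (array([633.,  26.,  53.]), 0.44)]
caddy []
caddy_handle []
jar_mid []
shaker1_mid []
shaker2_mid []
200 [(210, -33, 37, 3), (215, -26, 11, 13), (220, -22, 10, 13), (225, -19, 10, 14), (230, -10, -55, 38), (235, -8, -59, 39), (240, -6, -59, 39), (245, -4, -59, 39), (250, -1, -59, 39), (255, 1, -59, 39), (260, 3, -60, 39), (265, 5, -60, 39), (270, 7, -58, 39), (275, 9, -54, 37), (280, 20, 34, 4), (285, 25, 43, 1), (290, 37, 103, -21), (295, 40, 87, -15)]
215 [(210, -29, 10, 2), (215, -26, 9, 3), (220, -22, 10, 2), (225, -19, 10, 3), (230, -10, -55, 31), (235, -8, -59, 32), (240, -6, -59, 32), (245, -4, -60, 33), (250, -1, -59, 32), (255, 1, -60, 33), (260, 3, -59, 32), (265, 5, -60, 33), (270, 7, -58, 32), (275, 10, -55, 31), (280, 18, 10, 3), (285, 33, 100, -36), (290, 38, 99, -36), (295, 40, 83, -29)]
236 [(210, -23, -38, 11), (220, -23, 11, -14), (225, -20, 10, -13), (230, -16, 10, -14), (235, -8, -58, 22), (240, -6, -59, 22), (245, -4, -59, 22), (250, -2, -60, 23), (255, 1, -58, 22), (260, 3, -60, 23), (265, 5, -59, 22), (270, 7, -59, 22), (275, 15, 9, -13), (280, 19, 10, -13), (285, 34, 101, -61), (290, 39, 101, -61), (295, 22, -38, 11)]
10002 [ 82.538 113.242 117.849 119.878]
```

The bar's near end is 118–120 mm from the tool, so the grasp is centred on the caddy. Closing, then lifting a little.

Call:
step_arm(
  plan=[
    [[0, 0, 0], 0],
    [[0, 0, 0], 0],
    [[0, 0, 0], 0],
    [[0, 0, 0], 0],
    [[0, 0, 0], 0],
    [[0, -0.003, 0], 0],
    [[0, -0.008, 0], 0],
    [[0, -0.015, 0], 0],
    [[0, -0.02, 0], 0],
    [[0, -0.02, 0], 0],
  ],
  claw=-1,
  squeeze=70,
)

```text
time: 16.52
tcp_pos: [542.6, 52.8, 126.4]
tcp_rot: [[0.269, 0.001, -0.963], [0.963, -0.0, 0.269], [0.0, -1.0, -0.001]]
contact_force: [0.3, -0.1, -6.2]
gripper_width: 18.9
```

```bash
cat >> h.py <<'E'
def tilt():
    s=manip.sense();R=np.array(s['tcp_rot']);print(s['time'],np.array(s['tcp_pos']),'F',np.array(s['contact_force']),'M',np.array(s['wrist_torque']),'w',s['gripper_width'])
    b=vision.read_camera('wrist');L=(fcloud(b)-s['tcp_pos'])@R
    Q=L[(L[...,1]>-70)&(L[...,1]<-48)&(L[...,2]>20)&(L[...,2]<100)&(abs(L[...,0])<6)]
    print('bar pitch wrist',len(Q),np.polyfit(Q[:,2],Q[:,1],1))
    p=vision.read_camera('scene');L2=(cloud(p)-s['tcp_pos'])@R
    Q=L2[(L2[:,1]>-75)&(L2[:,1]<-45)&(abs(L2[:,0])<8)&(abs(L2[:,2])>20)&(abs(L2[:,2])<108)]
    print('bar pitch scene',len(Q),np.polyfit(Q[:,2],Q[:,1],1), Q[:,2].min(),Q[:,2].max())
    return p,b
E
python3 -c "
from h import *
tilt()"
```

```text
16.525 [542.622  52.784 126.41 ] F [ 0.258 -0.058 -6.158] M [ 0.023  0.051 -0.033] w 18.922476823508376
bar pitch wrist 5707 [ -0.002 -59.028]
bar pitch scene 957 [ -0.001 -59.984] -107.93136223312747 107.80122559415483
```

Level to about 0.002 rad and carrying the weight. Lifting the remaining 80 mm.

Call:
step_arm(
  plan=[
    [[0, -0.003, 0], 0],
    [[0, -0.01, 0], 0],
    [[0, -0.022, 0], 0],
    [[0, -0.036, 0], 0],
    [[0, -0.05, 0], 0],
    [[0, -0.063, 0], 0],
    [[0, -0.073, 0], 0],
    [[0, -0.079, 0], 0],
    [[0, -0.081, 0], 0],
    [[0, -0.081, 0], 0],
  ],
)

```text
time: 17.88
tcp_pos: [542.2, 52.9, 206.6]
tcp_rot: [[0.269, -0.0, -0.963], [0.963, 0.0, 0.269], [0.0, -1.0, 0.0]]
contact_force: [-0.1, 0.4, -6.6]
gripper_width: 19.2
```

Call:
step_arm(
  plan=[
    [[0, 0, 0], 0],
    [[0, 0, 0], 0],
    [[0, 0, 0], 0],
    [[0, 0, 0], 0],
  ],
)

```text
time: 18.38
tcp_pos: [542.2, 52.8, 206.8]
tcp_rot: [[0.269, -0.0, -0.963], [0.963, 0.0, 0.269], [0.0, -1.0, 0.0]]
contact_force: [0.2, 0.2, -5.9]
gripper_width: 18.9
```

```bash
python3 - <<'E'
from h import *
p,b=tilt()
for n in ['caddy','caddy_handle','jar_mid','shaker1_mid','shaker2_mid','can1_mid','can2_mid','carton_mid']:
    print(n,[[(np.round(d['at']),round(d['confidence'],2)) for d in vision.mark_of(q,n)][:1] for q in (p,b)])
print(np.abs(manip.sense()['dq']).max())
cv2.imwrite('pics/j.png',cv2.resize(p['image'],(768,576)))
E
```

```text
18.375 [542.21   52.83  206.753] F [ 0.169  0.23  -5.95 ] M [0.018 0.046 0.009] w 18.917108157455434
bar pitch wrist 5709 [ -0.001 -59.066]
bar pitch scene 1268 [ -0.001 -60.37 ] -107.76512834210006 107.89401184062112
caddy [[], [(array([638., 249.,  74.]), 0.45)]]
caddy_handle [[(array([542.,  55., 256.]), 0.76)], [(array([543.,  53., 252.]), 0.77)]]
jar_mid [[(array([542.,  49., 149.]), 0.76)], []]
shaker1_mid [[(array([627.,  23., 154.]), 0.96)], []]
shaker2_mid [[(array([473.,  75., 155.]), 0.94)], [(array([ 660., -118.,   60.]), 0.27)]]
can1_mid [[(array([712., 138.,  56.]), 0.84)], [(array([716., 141.,  53.]), 0.92)]]
can2_mid [[], [(array([ 660., -118.,   58.]), 0.79)]]
carton_mid [[(array([642., 249.,  76.]), 0.57)], [(array([639., 248.,  79.]), 0.64)]]
0.0027723549575800572
```

View pics/j.png

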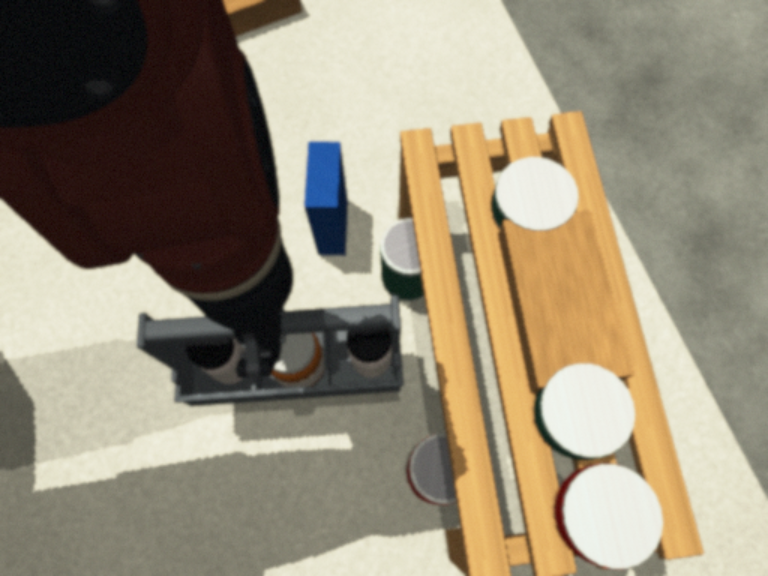

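The caddy hangs level in front of the shelf (picture (270,350)) with the jar and both shakers upright. The handle is at z≈255, so the underside is about 100 mm up, and the cans and carton are where they were.

```bash
python3 -c "
from h import *
print(workorder.close_job())"
```

```text
the job is handed in; nothing more can be done
None
```

I slid the caddy out along the bench about 153 mm by the near part of its handle bar. I then re-gripped the bar at its middle, lifted it about 10 cm, and handed the job in while still holding it at 18.4 s. No verdict was reported.

**Last checks:**
- **Height and position:** the handle measured about 254 mm up, so the underside is about 100 mm above the bench. The caddy's origin is about 0.15 m in front of the shelf edge.
- **Level and still:** the bar was level along its length to about 0.002 rad, from both the wrist and scene depth. I did not measure sideways tilt separately. The arm was still.
- **Grip:** the fingers were holding at a 19 mm opening, and the wrist was carrying about 6 N.
- **Contents and neighbours:** the jar and both shakers stood upright in their compartments. Both cans and the carton were within about 5 mm of their first readings, which is within camera error.

**What disagreed:**
- **Tool point:** the visible finger tips end about 34 mm short of the reported TCP. My first closings therefore shut on air above the bar, without touching anything. I measured the offset with the wrist camera and went 40 mm lower to get the grip.
- **Weight:** the wrist read about 6 N, against about 7 N expected.
- **Detections:** the top camera stopped seeing the caddy once the arm was over it. The final check therefore relied on the scene and wrist cameras.

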